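# Hold a filter cassette against the sprung frame in an instrument's service bay

## Robot

A 7-joint arm with a two-finger parallel gripper is mounted at the origin on the work surface. World frame = base frame: x ahead of the robot, y to its left, z up, the work surface at z = 0. Lengths are in m, angles in degrees, forces in N, time in s.
With the tool pointing down it reaches from about 0.425 to 0.875 m from the base axis. Payload 4.7 kg.
Tool frame: the origin (TCP) lies midway between the tips of the shut fingers; the grasp point (between the pads) lies 19 mm behind it (env.grip_point_offset is the distance from the TCP to the grasp point, in m); z points along the fingers, y is the line along which they close (so a half turn about z gives the same grasp; the last joint's range is limited). The gripper opens to 87 mm and grips with 3 to 60 N. Pads are 19 mm wide; open, the fingers measure 117 mm over their backs; the gripper's body (75 mm by 190 mm) begins 51 mm behind the grasp point.
Start: joints at [-67.661, 18.392, -4.016, 83.108, 1.295, 78.541, -3.26], TCP at [0.239, 0.605, 0.223] pointing down, gripper open.
Joint ranges: [-163.93, 163.93], [-17.29, 119.83], [-79.2, 71.16], [3.27, 140.29], [-89.18, 269.18], [5.43, 117.66], [-154.24, 154.24]. Speed limits (degrees/s): [147.25, 147.25, 180, 180, 180, 180, 180].

## Interface

Orientations are given as [roll, pitch, yaw] about the fixed x, y, z axes, in that order (R = Rz(yaw) Ry(pitch) Rx(roll)).
In Python, from cell import env gives the robot as it stands.
- The arm moves only by the shell command python3 -m jog 'ROWS' [FORCE]. ROWS is JSON, a list of rows, each a list of 7 numbers: the shift along the tool's x, y, z in m, then the turn, a rotation vector about the tool's x, y, z in rad, then the finger opening in m, from 0 to 0.087. A call has 1 to 12 rows; each row shifts and turns the commanded pose from where the row before left it, along the tool's axes as they then stand; what a row does not reach is not made up. A row lasts 1/12 s, in which the tool goes at most 41.7 mm and 7.16 degrees, less where a joint would pass 70% of its speed; a pose out of reach is approached as far as the arm can. A call is refused whole if a number of a shift passes 0.0417 or a number of a turn 0.125, either way. A call with a gripper value outside its range is refused whole. The fingers move at their own pace and stop on an object; FORCE is the grip in N (left out, the last holds). Time passes only in rows, so rows that do not move let the fingers close. It gives the time, the measured TCP pose, the force, the opening and the grip force at its end, in the units of the state.
- env.get_obs(): the state, without advancing time (a new reading comes with each control period).
- env.read_camera(name): name is "scene" or "top" or "wrist"; returns the picture (420x560x3 uint8, blue, green, red); there is no depth.
- env.get_calibration(name): a dict with "fov_y" (degrees; the focal length in pixels is half the picture's height over the tangent of half this angle, whatever the lens; pixels are square), "cx", "cy" (the principal point, pixels), "pose" (4x4, takes a point from camera to world coordinates). Camera axes: x right, y up, looking along -z (the intrinsics and any distortion apply to the point x, -y, -z); pixel columns grow to the right and rows downward; lengths in m; the calibration is good to about 2 mm. A picture is of the moment at which its call begins: read the wrist's pose just before it. get_calibration takes no time and is no camera call; for the wrist camera it gives the pose at the moment of the call.
- env.sign_off(): hands the job in; it is judged then, once.
The state is a dict: "time_s": time; "qpos": joint angles; "joint_velocities": joint speeds; "effort": joint torques, N m; "tool_pos": TCP position; "tool_rot": TCP orientation; "force": force on the tool from outside, world axes, zero at the start; "wrist_torque": the same for the moment, N m; "grip_width": finger opening in m; "grasp_force": force on a finger pad.
Only numpy, scipy, OpenCV 4.12 (cv2) and the standard library are available. Lean on these libraries where they do the work, as an engineer would, in place of code of your own. Each camera call takes 0.05 s, during which the arm holds its last target. There are 200 camera calls.

## Task

Swing the door of the instrument's front service bay open by its handle to about a right angle, then fetch the filter cassette standing on the bench and, keeping it upright, press it square and centred against the sprung metal frame in the bay with a steady push of about 10 N, so that I can put its screws in. Hold that push for a few seconds and finish while still gripping and pressing: do not let go, do not ram it, leave the door open, and leave the other things on the bench alone.

Things in the scene. Friction and masses are not known exactly. Their poses are not given: they have to be found in the camera images.
- cycler: White bench instrument, grey plinth, blue carrying handle, 240 mm wide, 310 mm deep, fixed to the bench. Origin: underside, middle of its service bay's front opening (plane of the closed door's inner face). x points level into the instrument (the push direction), y level towards the door hinge side, z up. Casing 150 mm high, 185 mm from 77 mm behind the bay's back wall.
- bay_floor (a point): Middle of the front edge of the bay's floor, 20 mm above the bench. The bay behind the door is 160 mm wide between its cheeks, 58 mm deep and open at the top; cheek tops are 145 mm above the bench.
- door (a joint): Door hinge, rad: 0 closed, grows as the door swings out away from the bay, clockwise seen from above; stop at 1.9. No latch; light friction keeps it where it is left. White panel 184 mm wide, 10 mm thick, from 18 to 150 mm above the bench, hinged along the edge on the instrument's +y side.
- door_handle (a point): Grip point on the door's handle: an upright round steel bar of 11 mm diameter, 80 mm long, its top 145 mm above the bench, standing 35 mm off the door's outer face near the edge away from the hinge. The point is on the bar's axis, 125 mm above the bench; it moves with the door. The bar can be pinched from above and the fingers may pivot on it.
- door_hinge (a point): Point on the door's upright hinge axis, 125 mm above the bench. Level distance from the handle point is 165 mm.
- seat_front (a point): Centre of the front face of the sprung metal frame in the bay: a flat upright rectangular ring of aluminium, 60 mm wide, 90 mm high, bars 14 mm wide, its centre 100 mm above the bench. At rest the face is 36 mm inside the front opening; it moves with the frame. Axes as the instrument's: x into the instrument.
- seat (a joint): How far the sprung frame is pushed in, m: 0 at rest, hard stop at 0.020. Its springs give 800 N/m without preload: 10 N at 12.5 mm.
- cassette: Filter cassette: grey plastic frame with white pleated paper, an upright block 28 mm thick (x), 60 mm wide (y), 90 mm high (z), about 0.16 kg, loose, standing on the bench. Both faces alike. Origin: centre of its underside. Gripped across its 60 mm width from above, about 22 mm below its top, it fits the bay with the fingers and stays square when pushed.
- cassette_mid (a point): Centre of the cassette, 45 mm above its underside.
- tip_rack: Blue rack of pipette tips, 85 x 122 x 62 mm, loose bystander. Origin: centre of its underside.
- reagent_bottle: White jar with a red cap, 52 mm diameter, 105 mm high, loose bystander. Origin: centre of its underside.
- pot: Small white pot with a white cap, 44 mm diameter, 75 mm high, loose bystander. Origin: centre of its underside.
- reservoir: Clear open trough, 60 x 130 x 32 mm, loose bystander. Origin: centre of its underside.
There are look-alikes about, which are no part of the job. Leave any orange look-alike of the cassette alone.

How it is judged (in metres and radians):
On the way, in this order (a step that is already met when the one before it is completed fails the run):
1. the door is being opened with the fingers on its handle (value of joint door above 0.4 rad and contact force between the fingers and door above 0.3 N and distance between the grasp point and door_handle below 0.05 m), for 0.1 s.
2. the bay's door is open to more than 1.2 rad (value of joint door above 1.2 rad), for 0.2 s.
3. the cassette is lifted off the bench in the fingers (height (world z) of cassette above 0.03 m and contact force between the fingers and cassette above 2 N), for 0.2 s.
4. the cassette is pressed on the sprung frame with 6 to 14 N, square and centred, steadily for 2 s (contact force between cassette and seat between 6 and 14 N and y of cassette_mid in the frame of seat_front between -0.01 and 0.01 m and z of cassette_mid in the frame of seat_front between -0.01 and 0.01 m and angle between the x axis of cassette and the x axis of seat_front, either way round below 0.15 rad and angle between cassette's own z axis and vertical below 0.15 rad and value of joint door above 1.2 rad and contact force between the fingers and cassette above 2 N and linear speed of cassette below 0.03 m/s and contact force between cassette and door below 0.5 N), for 2 s.
At the end, for the whole second after the job is handed in: Still held in the fingers, the cassette presses on the sprung frame with 6 to 14 N, at rest, its centre within 10 mm of the frame's centre sideways and in height, upright and square to the frame within 0.15 rad, not touching the door; the door is open by more than 1.2 rad (all of step 4); the arm keeps its last pose, push and grip.
It fails at once if the sprung frame is rammed (more than 25 N from the cassette) (contact force between cassette and seat above 25 N).
It fails at once if the cassette is tipped by more than 0.7 rad (angle between cassette's own z axis and vertical above 0.7 rad).
It fails at once if a bystander is moved by more than 30 mm (distance of any of tip_rack, reagent_bottle, pot, reservoir from where it was at the start of the episode above 0.03 m).
It also fails if it takes over 72 s, if anything falls off the work surface, if the arm or the gripper's body presses on something with over 40 N, if the wrist force passes 120 N, or if a joint passes its speed limit or range.

## Working session

There is one attempt and no reset: what is moved stays moved. The work goes in short steps, Python scripts to look and compute and a shell command to move; the robot and the scene stay as the last step left them, time stands still between calls to the robot, and variables do not carry over. Pictures are saved under pics/ and viewed, at most 10 in all, crops included, and the job is handed in when it is done.

```bash
mkdir -p pics; ls
python3 - <<'E'
from cell import env
import cv2,numpy as np
for n in ("scene","top","wrist"):
    c=env.get_calibration(n); im=env.read_camera(n); cv2.imwrite(f"pics/{n}0.png",im); print(n,{k:(np.round(v,3).tolist() if k=="pose" else v) for k,v in c.items()})
o=env.get_obs(); print(o)
E
```

```text
pics
scene {'fov_y': 54.73456098746406, 'cx': 274.88247627056836, 'cy': 212.0679900946539, 'pose': [[0.06, -0.838, 0.543, 1.024], [0.998, 0.047, -0.038, -0.202], [0.007, 0.544, 0.839, 0.845], [0.0, 0.0, 0.0, 1.0]]}
top {'fov_y': 55.195927484189895, 'cx': 271.69916631246934, 'cy': 206.50633350674957, 'pose': [[-0.023, 0.998, -0.065, 0.489], [-0.999, -0.025, -0.024, -0.165], [-0.025, 0.064, 0.998, 0.963], [0.0, 0.0, 0.0, 1.0]]}
wrist {'fov_y': 67.71521829477005, 'cx': 274.85910957531195, 'cy': 211.30594311696296, 'pose': [[0.367, -0.903, -0.224, 0.177], [0.93, 0.356, 0.091, 0.628], [-0.002, -0.242, 0.97, 0.383], [0.0, 0.0, 0.0, 1.0]]}
{'time_s': 0.15, 'qpos': array([-67.6603268 ,  18.42856906,  -4.01593623,  83.1568181 ,
         1.2940027 ,  78.5404394 ,  -3.2579817 ]), 'joint_velocities': array([-0.02155944, -0.06391058,  0.20025925, -0.21023562,  0.07253043,
        0.11684429, -0.05817263]), 'effort': array([-2.83071467e-04, -4.91796219e+01, -4.04612459e-01, -3.12875926e+01,
       -6.39958517e-02,  4.04657610e-02,  1.12309481e-04]), 'tool_pos': array([0.23844862, 0.60425471, 0.2217389 ]), 'tool_rot': array([-1.79919332e+02,  3.83901447e-03,  1.58471882e+02]), 'force': array([ 0.63636017,  0.35758304, -1.05337578]), 'wrist_torque': array([0.04410301, 0.01932701, 0.02957455]), 'grasp_force': 0.0, 'grip_width': 0.08720846143602229}
```

View pics/scene0.png

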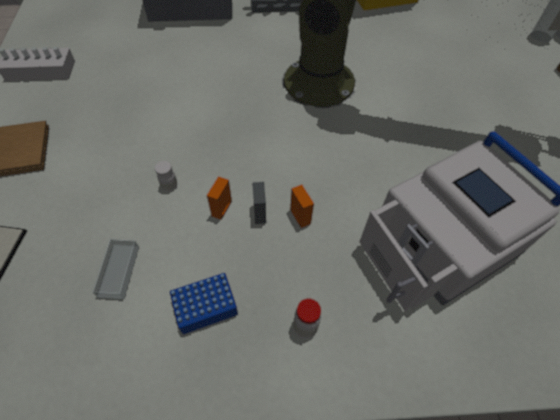

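View pics/top0.png

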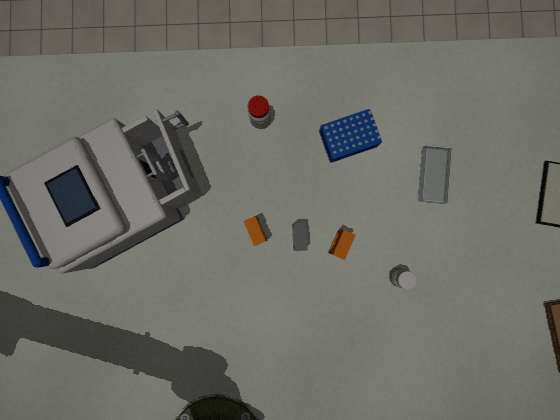

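The scene view shows the instrument at right with its door facing the camera (handle near 395,292), and the grey cassette at (259,203) between two orange look-alikes. The top view shows the bay and door around (175,160), the handle near (195,125), and the cassette at (301,235). I'll zoom in for pixel accuracy.

Run:
```python
import cv2,numpy as np
t=cv2.imread("pics/top0.png"); s=cv2.imread("pics/scene0.png")
R=lambda i,x,y,w,h,k: cv2.resize(i[y:y+h,x:x+w],None,fx=k,fy=k,interpolation=cv2.INTER_CUBIC)
a=R(t,110,90,110,140,4)   # 440x560
b=R(t,270,200,60,70,4)      # 240x280
c=R(s,235,170,60,70,4)
out=np.zeros((560,680,3),np.uint8); out[:, :440]=a; out[:280,440:]=b; out[280:,440:]=c
cv2.imwrite("pics/z1.png",out)
cv2.imwrite("pics/z2.png",R(s,350,170,140,150,4))
```

```text
(no output)
```

View pics/z1.png

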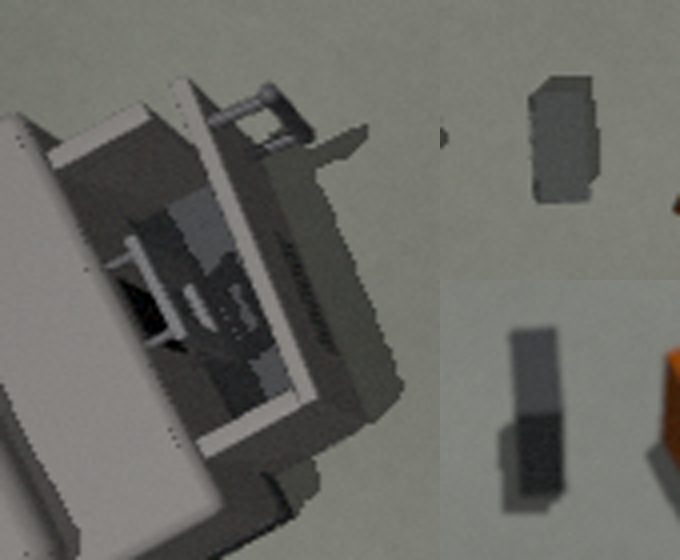

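View pics/z2.png

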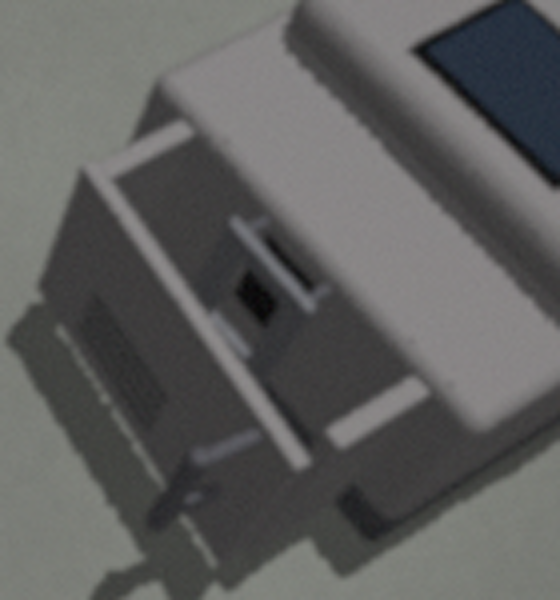

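The door is slightly ajar, with its top edge running from (156,111) to (187,188) in the top view and the bar top at (177,112). The frame's top edge runs from (143,150) to (155,174). In the scene view the bar top is at (398,284), and the cassette's top face spans (252,182)–(265,203). Next I'll turn these into positions.

```bash
cat > h.py <<'E'
from cell import env
import numpy as np
from scipy.spatial.transform import Rotation as Ro
def ray(cal,uv,z):
    f=210/np.tan(np.radians(cal["fov_y"]/2)); P=np.array(cal["pose"])
    d=P[:3,:3]@np.array([(uv[0]-cal["cx"])/f,-(uv[1]-cal["cy"])/f,-1]); o=P[:3,3]
    return o+d*(z-o[2])/d[2]
def plan(dp_world,yaw_target=None):
    "shift in tool axes (current) from current tool pose"
    o=env.get_obs(); R=Ro.from_euler("xyz",o["tool_rot"],degrees=True)
    return R.inv().apply(dp_world)
E
python3 - <<'E'
from h import *
T=env.get_calibration("top");S=env.get_calibration("scene")
A=lambda u,v:(110+u/4,90+v/4); B=lambda u,v:(350+u/4,170+v/4)
C=lambda u,v:(270+(u-440)/4,200+v/4); D=lambda u,v:(235+(u-440)/4,170+(v-280)/4)
def p(n,c,uv,z): print(n,np.round(ray(c,uv,z)[:2],4))
p("bar T",T,A(268,90),.145);p("bar S",S,B(190,457),.145)
p("bar bottom T",T,A(306,138),.065);p("bar bottom S",S,B(155,525),.065)
for n,a,b,z in [("door far out",(190,80),(302,468),.15),("door hinge out",(318,398),(88,168),.15),("frame far",(135,240),(312,308),.145),("frame near",(184,335),(235,220),.145),
 ("cheek far outfront",(148,103),(335,440),.145),("casing far",(50,160),(420,382),.145)]:
    p(n+" T",T,A(*a),z); p(n+" S",S,B(*b),z)
for q in [(533,93),(590,93),(590,203),(535,203)]: p("cass T",T,C(*q),.09)
for q in [(510,330),(555,328),(561,410),(516,413)]: p("cass S",S,D(*q),.09)
E
```

```text
bar T [0.7436 0.0473]
bar S [0.7421 0.0465]
bar bottom T [0.7399 0.0465]
bar bottom S [0.7451 0.0491]
door far out T [0.7486 0.0867]
door far out S [0.7524 0.0947]
door hinge out T [0.5811 0.0216]
door hinge out S [0.585  0.0279]
frame far T [0.6666 0.1174]
frame far S [0.6686 0.1235]
frame near T [0.6162 0.092 ]
frame near S [0.617  0.0979]
cheek far outfront T [0.7387 0.1104]
cheek far outfront S [0.7376 0.1159]
casing far T [0.71  0.162]
casing far S [0.7107 0.1644]
cass T [ 0.5084 -0.19  ]
cass T [ 0.5077 -0.2209]
cass T [ 0.4484 -0.2191]
cass T [ 0.4491 -0.1895]
cass S [ 0.4506 -0.2149]
cass S [ 0.4505 -0.1887]
cass S [ 0.5085 -0.1879]
cass S [ 0.5091 -0.2133]
```

```bash
cat >> h.py <<'E'
def go(x,y,z,bearing=None):
    "tool-frame shift (before any turn) to TCP target; turn about tool z to bring tool y to bearing (deg, mod 180)"
    o=env.get_obs(); R=Ro.from_euler("xyz",o["tool_rot"],degrees=True)
    d=R.inv().apply(np.array([x,y,z])-o["tool_pos"]); v=R.apply([0,1,0]); b=np.degrees(np.arctan2(v[1],v[0]))
    t=None if bearing is None else ((b-bearing+90)%180-90)
    print("t",round(o["time_s"],2),"tcp",np.round(o["tool_pos"],4),"ybear",round(b,2),"shift",np.round(d,4),"|d|",round(np.linalg.norm(d),4),"turn_z rad",None if t is None else round(np.radians(t),4),"axis",np.round(R.apply([0,0,1]),4),"F",np.round(o["force"],1),"grip",round(o["grasp_force"],1),round(o["grip_width"],4))
E
python3 - <<'E'
from h import *
T=env.get_calibration("top");S=env.get_calibration("scene")
print(env.grip_point_offset, ray(T,(259,106),.105),ray(S,(308,310),.105),ray(T,(256,228),.09),ray(T,(340,240),.09))
go(.743,.047,.30,21); go(.743,.047,.223)
E
```

```text
0.0187 [ 0.76486545 -0.12197548  0.105     ] [ 0.76762207 -0.11937955  0.105     ] [ 0.50003988 -0.10894024  0.09      ] [ 0.46990866 -0.2897614   0.09      ]
t 0.15 tcp [0.2384 0.6043 0.2217] ybear 68.47 shift [-0.6738 -0.3333 -0.0777] |d| 0.7558 turn_z rad 0.8285 axis [-5.0e-04 -1.3e-03 -1.0e+00] F [ 0.6  0.4 -1.1] grip 0.0 0.0872
t 0.15 tcp [0.2384 0.6043 0.2217] ybear 68.47 shift [-0.6738 -0.3332 -0.0007] |d| 0.7517 turn_z rad None axis [-5.0e-04 -1.3e-03 -1.0e+00] F [ 0.6  0.4 -1.1] grip 0.0 0.0872
```

```bash
python3 -m jog '[[0,0,-0.03,0,0,0,0.087],[0,0,-0.03,0,0,0,0.087],[-0.034,-0.0167,0,0,0,0,0.087],[-0.034,-0.0167,0,0,0,0,0.087],[-0.034,-0.0167,0,0,0,0,0.087],[-0.034,-0.0167,0,0,0,0,0.087],[-0.034,-0.0167,0,0,0,0,0.087],[-0.034,-0.0167,0,0,0,0,0.087],[-0.034,-0.0167,0,0,0,0,0.087],[-0.034,-0.0167,0,0,0,0,0.087],[-0.034,-0.0167,0,0,0,0,0.087],[-0.034,-0.0167,0,0,0,0,0.087]]'
python3 -m jog '[[-0.034,-0.0167,0,0,0,0,0.06],[-0.034,-0.0167,0,0,0,0,0.06],[-0.034,-0.0167,0,0,0,0,0.06],[-0.034,-0.0167,0,0,0,0,0.06],[-0.034,-0.0167,0,0,0,0,0.06],[-0.034,-0.0167,0,0,0,0,0.06],[-0.034,-0.0167,0,0,0,0,0.06],[-0.034,-0.0167,0,0,0,0,0.06],[-0.034,-0.0167,0,0,0,0,0.06],[0,0,0,0,0,0,0.06]]'
python3 -m jog '[[0,0,0,0,0,0.118,0.06],[0,0,0,0,0,0.118,0.06],[0,0,0,0,0,0.118,0.06],[0,0,0,0,0,0.118,0.06],[0,0,0,0,0,0.118,0.06],[0,0,0,0,0,0.118,0.06],[0,0,0,0,0,0.118,0.06],[0,0,0,0,0,0,0.06]]'
python3 -c "
from h import *
go(.743,.047,.16,21)"
```

```text
time_s: 1.15
tool_pos: [0.4944, 0.3229, 0.2825]
tool_rot: [-180.0, -0.0, 158.5]
force: [0.0, 0.1, 0.7]
grip_width: 0.0871
grasp_force: 0.0
time_s: 1.98
tool_pos: [0.726, 0.0621, 0.2799]
tool_rot: [-179.6, 0.1, 157.8]
force: [-1.2, -2.3, -0.5]
grip_width: 0.0604
grasp_force: 0.0
time_s: 2.65
tool_pos: [0.7228, 0.0727, 0.282]
tool_rot: [-179.9, -0.0, 111.0]
force: [0.0, -0.3, -0.6]
grip_width: 0.0599
grasp_force: 0.0
t 2.65 tcp [0.7228 0.0727 0.282 ] ybear 20.98 shift [-0.0313  0.0098  0.122 ] |d| 0.1263 turn_z rad -0.0003 axis [-9.e-04 -2.e-04 -1.e+00] F [ 0.  -0.3 -0.6] grip 0.0 0.0599
```

```bash
python3 -m jog '[[-0.0313,0.0098,0,0,0,0,0.05],[0,0,0.03,0,0,0,0.05],[0,0,0.03,0,0,0,0.05],[0,0,0.03,0,0,0,0.05],[0,0,0.03,0,0,0,0.05],[0,0,0,0,0,0,0.05],[0,0,0,0,0,0,0.05]]'
python3 -c "
from h import *
import cv2
go(.743,.047,.106,21)
cv2.imwrite('pics/w1.png',env.read_camera('wrist'))"
```

```text
time_s: 3.23
tool_pos: [0.7421, 0.0472, 0.1607]
tool_rot: [-179.8, -0.1, 111.3]
force: [0.5, 0.2, 0.7]
grip_width: 0.0502
grasp_force: 0.0
t 3.23 tcp [0.7421 0.0472 0.1607] ybear 21.28 shift [-0.0006  0.001   0.0547] |d| 0.0547 turn_z rad 0.0049 axis [-4.4e-03 -2.0e-04 -1.0e+00] F [0.5 0.2 0.7] grip 0.0 0.0502
```

View pics/w1.png

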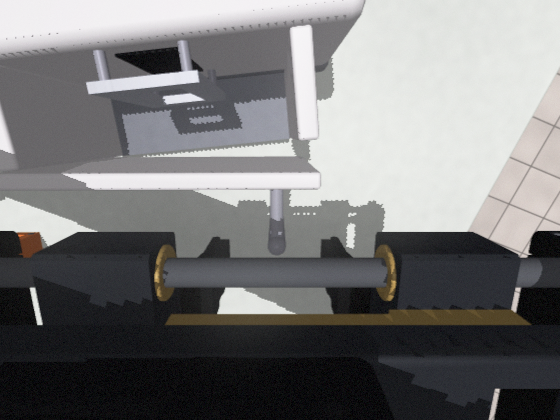

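The wrist view shows the bar top at (277,246), midway between the fingers. I'll check its position numerically and then descend.

```bash
python3 -c "
from h import *
W=env.get_calibration('wrist')
print(ray(W,(277,246),.145),ray(W,(90,93),.145),ray(W,(200,83),.145))"
python3 -m jog '[[0,0,0.0275,0,0,0,0.05],[0,0,0.0275,0,0,0,0.05],[0,0,0,0,0,0,0.05],[0,0,0,0,0,0,0.0],[0,0,0,0,0,0,0.0],[0,0,0,0,0,0,0.0],[0,0,0,0,0,0,0.0],[0,0,0,0,0,0,0.0]]' 20
python3 -c "
from h import *
go(.743,.047,.106,21)"
```

```text
[0.74464157 0.0452575  0.145     ] [0.61810753 0.09048787 0.145     ] [0.67215118 0.11692557 0.145     ]
time_s: 3.95
tool_pos: [0.7444, 0.0467, 0.1095]
tool_rot: [179.8, 0.0, 111.2]
force: [-0.1, 0.5, -0.3]
grip_width: 0.0245
grasp_force: 0.0
t 3.95 tcp [0.7444 0.0467 0.1095] ybear 21.15 shift [ 0.0008 -0.0013  0.0035] |d| 0.0038 turn_z rad 0.0026 axis [ 2.7e-03  4.0e-04 -1.0e+00] F [-0.1  0.5 -0.3] grip 0.0 0.0245
```

```bash
python3 -m jog '[[0,0,0.003,0,0,0,0.0],[0,0,0,0,0,0,0.0],[0,0,0,0,0,0,0.0],[0,0,0,0,0,0,0.0],[0,0,0,0,0,0,0.0],[0,0,0,0,0,0,0.0]]' 20
python3 -c "
from h import *
go(.743,.047,.106,21)
# arc with tool rotating: constant tool-frame chord per row
H=np.array([.580,.026]);o=env.get_obs();R=Ro.from_euler('xyz',o['tool_rot'],degrees=True)
r=o['tool_pos'][:2]-H; print(r,np.hypot(*r))
t=0.1; c,s=np.cos(t),np.sin(t); d=np.array([[c,s],[-s,c]])@r-r
print('per 0.1rad',np.round(R.inv().apply([*d,0]),5))"
```

```text
time_s: 4.45
tool_pos: [0.7433, 0.0468, 0.1044]
tool_rot: [-180.0, -0.0, 111.1]
force: [-0.8, -0.3, -0.0]
grip_width: 0.0105
grasp_force: 20.0
t 4.45 tcp [0.7433 0.0468 0.1044] ybear 21.15 shift [ 0.0003 -0.0002 -0.0016] |d| 0.0016 turn_z rad 0.0026 axis [-5.e-04  0.e+00 -1.e+00] F [-0.8 -0.3 -0. ] grip 20.0 0.0105
[0.16329641 0.02078907] 0.16461441110166627
per 0.1rad [-0.01576 -0.00474 -0.     ]
```

```bash
python3 -m jog '[[-0.0095,-0.0026,0,0,0,0.06,0],[-0.0095,-0.0026,0,0,0,0.06,0],[-0.0095,-0.0026,0,0,0,0.06,0],[-0.0095,-0.0026,0,0,0,0.06,0],[-0.0095,-0.0026,0,0,0,0.06,0],[-0.0095,-0.0026,0,0,0,0.06,0],[-0.0095,-0.0026,0,0,0,0.06,0],[-0.0095,-0.0026,0,0,0,0.06,0],[0,0,0,0,0,0,0]]'
python3 -c "
from h import *
go(.743,.047,.106,21); o=env.get_obs(); r=o['tool_pos'][:2]-[.58,.026]; print(np.hypot(*r),np.degrees(np.arctan2(r[1],r[0])))"
```

```text
time_s: 5.2
tool_pos: [0.7317, -0.0318, 0.1044]
tool_rot: [-179.6, -0.0, 83.4]
force: [-8.2, 1.3, 3.6]
grip_width: 0.0103
grasp_force: 20.0
t 5.2 tcp [ 0.7317 -0.0318  0.1044] ybear -6.62 shift [ 0.0796  0.0021 -0.0016] |d| 0.0797 turn_z rad -0.482 axis [-0.0068  0.0015 -1.    ] F [-8.2  1.3  3.6] grip 20.0 0.0103
0.16236316160584643 -20.871291340998607
```

```bash
python3 -m jog '[[-0.0095,-0.0048,0,0,0,0.06,0],[-0.0095,-0.0028,0,0,0,0.06,0],[-0.0095,-0.0028,0,0,0,0.06,0],[-0.0095,-0.0028,0,0,0,0.06,0],[-0.0095,-0.0028,0,0,0,0.06,0],[-0.0095,-0.0028,0,0,0,0.06,0],[-0.0095,-0.0028,0,0,0,0.06,0],[-0.0095,-0.0028,0,0,0,0.06,0],[-0.0095,-0.0028,0,0,0,0.06,0],[0,0,0,0,0,0,0]]'
python3 -c "
from h import *
go(.743,.047,.106,21); o=env.get_obs(); r=o['tool_pos'][:2]-[.58,.026]; print(np.hypot(*r),np.degrees(np.arctan2(r[1],r[0])))"
```

```text
time_s: 6.03
tool_pos: [0.6784, -0.1011, 0.1044]
tool_rot: [-179.8, 0.0, 52.5]
force: [-2.1, 3.2, 0.6]
grip_width: 0.0104
grasp_force: 20.0
t 6.03 tcp [ 0.6784 -0.1011  0.1044] ybear -37.49 shift [ 0.1568 -0.0389 -0.0014] |d| 0.1616 turn_z rad -1.0209 axis [-0.0034  0.0026 -1.    ] F [-2.1  3.2  0.6] grip 20.0 0.0104
0.1607434773734946 -52.25226522916575
```

```bash
python3 -m jog '[[-0.0095,-0.0032,0,0,0,0.06,0],[-0.0095,-0.0028,0,0,0,0.06,0],[-0.0095,-0.0028,0,0,0,0.06,0],[-0.0095,-0.0028,0,0,0,0.06,0],[-0.0095,-0.0028,0,0,0,0.06,0],[-0.0095,-0.0028,0,0,0,0.06,0],[-0.0095,-0.0028,0,0,0,0.06,0],[-0.0095,-0.0028,0,0,0,0.06,0],[0,0,0,0,0,0,0],[0,0,0,0,0,0,0]]'
python3 -c "
from h import *
go(.743,.047,.106,21); o=env.get_obs(); r=o['tool_pos'][:2]-[.58,.026]; print(np.hypot(*r),np.degrees(np.arctan2(r[1],r[0])))"
```

```text
time_s: 6.87
tool_pos: [0.6083, -0.1319, 0.1044]
tool_rot: [-179.9, -0.0, 25.3]
force: [-2.0, 3.1, -0.8]
grip_width: 0.0101
grasp_force: 20.0
t 6.87 tcp [ 0.6083 -0.1319  0.1044] ybear -64.7 shift [ 0.1982 -0.1042 -0.0014] |d| 0.2239 turn_z rad -1.4957 axis [-9.0e-04  2.1e-03 -1.0e+00] F [-2.   3.1 -0.8] grip 20.0 0.0101
0.16042891188471764 -79.82879247903666
```

```bash
python3 -m jog '[[0,0,0,0,0,0,0.045],[0,0,0,0,0,0,0.045],[0,0,0,0,0,0,0.045],[0,0,0,0,0,0,0.045],[0,0,-0.02,0,0,0,0.045],[0,0,-0.03,0,0,0,0.045],[0,0,-0.03,0,0,0,0.045],[0,0,-0.03,0,0,0,0.087],[0,0,0,0,0,0,0.087]]'
python3 -c "
from h import *
go(.479,-.203,.2,0)"
```

```text
time_s: 7.62
tool_pos: [0.6122, -0.1354, 0.2212]
tool_rot: [179.6, -0.5, 25.2]
force: [1.2, -0.6, -0.2]
grip_width: 0.0514
grasp_force: 0.0
t 7.62 tcp [ 0.6122 -0.1354  0.2212] ybear -64.84 shift [-0.1494  0.0044  0.0199] |d| 0.1508 turn_z rad -1.1317 axis [ 0.0106 -0.0019 -0.9999] F [ 1.2 -0.6 -0.2] grip 0.0 0.0514
```

```bash
python3 -m jog '[[-0.0374,0.0011,0.005,0,0,0,0.087],[-0.0374,0.0011,0.005,0,0,0,0.087],[-0.0374,0.0011,0.005,0,0,0,0.087],[-0.0374,0.0011,0.005,0,0,0,0.087],[0,0,0,0,0,0,0.087]]'
python3 -m jog '[[0,0,0,0,0,-0.113,0.087],[0,0,0,0,0,-0.113,0.087],[0,0,0,0,0,-0.113,0.087],[0,0,0,0,0,-0.113,0.087],[0,0,0,0,0,-0.113,0.087],[0,0,0,0,0,-0.113,0.087],[0,0,0,0,0,-0.113,0.087],[0,0,0,0,0,-0.113,0.087],[0,0,0,0,0,-0.113,0.087],[0,0,0,0,0,-0.113,0.087],[0,0,0,0,0,0,0.087],[0,0,0,0,0,0,0.087]]'
python3 - <<'E'
from h import *
import cv2
go(.479,-.203,.12,0)
w=env.read_camera('wrist');s=env.read_camera('scene')
R=lambda i,x,y,ww,h,k: cv2.resize(i[y:y+h,x:x+ww],None,fx=k,fy=k,interpolation=cv2.INTER_CUBIC)
out=np.zeros((600,800,3),np.uint8); out[:600,:400]=R(s,370,160,100,150,4); out[:300,400:]=cv2.resize(w,(400,300)); out[300:,400:]=R(s,220,150,200,150,2)
cv2.imwrite('pics/m2.png',out); cv2.imwrite('pics/w2.png',w); cv2.imwrite('pics/s2.png',s)
E
```

```text
time_s: 8.03
tool_pos: [0.468, -0.2063, 0.1931]
tool_rot: [-179.8, 0.1, 24.7]
force: [-0.5, -1.1, -0.3]
grip_width: 0.0825
grasp_force: 0.0
time_s: 9.03
tool_pos: [0.4754, -0.2014, 0.1945]
tool_rot: [180.0, 0.0, 89.7]
force: [0.2, -0.1, 0.1]
grip_width: 0.0873
grasp_force: 0.0
t 9.03 tcp [ 0.4754 -0.2014  0.1945] ybear -0.27 shift [-0.0015  0.0036  0.0745] |d| 0.0746 turn_z rad -0.0047 axis [ 3.e-04 -2.e-04 -1.e+00] F [ 0.2 -0.1  0.1] grip 0.0 0.0873
```

View pics/m2.png

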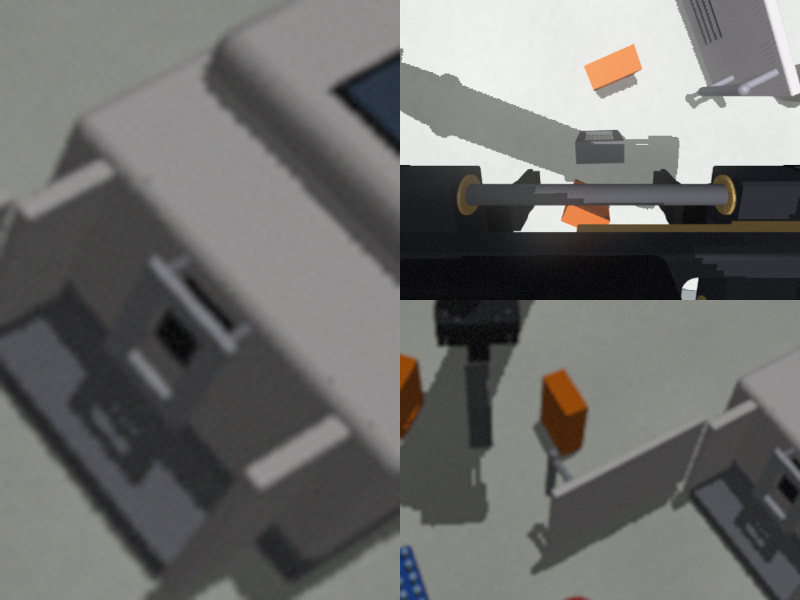

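The picture shows the door open at about 90°, clear of the bay, and the frame visible with its top edge near (405–430, 225–247) in the scene view. In the wrist view the cassette lies ahead at about (280,206). I'll segment it for accuracy and refine the bay's pose with the scene and top views.

Run:
```python
from h import *
import cv2
W=env.get_calibration('wrist');S=env.get_calibration('scene')
w=cv2.imread('pics/w2.png');s=cv2.imread('pics/s2.png')
c=lambda u,v:((u-400)*1.4,v*1.4)
for q in [(575,141),(625,141),(624,163),(577,163),(583,130),(618,130)]:
    print(q,ray(W,c(*q),.09)[:2].round(4),ray(W,c(*q),0)[:2].round(4))
B=lambda u,v:(370+u/4,160+v/4)
for n,q in [("frame hingeside top front",(152,262)),("frame far top front",(232,352)),("cheek far front in",(250,488)),("cheek far front mid",(255,475)),("cheek far back in",(335,418)),("cheek hinge front",(22,215)),("cheek hinge back",(105,165))]:
    print(n,ray(S,B(*q),.145)[:2].round(4))
g=cv2.imread('pics/z1.png')
R=lambda i,x,y,ww,h,k: cv2.resize(i[y:y+h,x:x+ww],None,fx=k,fy=k,interpolation=cv2.INTER_CUBIC)
t=env.read_camera('top'); cv2.imwrite('pics/t2.png',t)
out=np.zeros((560,800,3),np.uint8); out[:,:440]=R(t,110,90,110,140,4); out[:400,440:]=R(w,230,160,90,100,4)
cv2.imwrite('pics/m3.png',out)
```

```text
(575, 141) [ 0.4489 -0.1906] [ 0.4401 -0.2088]
(625, 141) [ 0.5096 -0.1909] [ 0.5214 -0.2092]
(624, 163) [ 0.5091 -0.2188] [ 0.5207 -0.2465]
(577, 163) [ 0.4506 -0.2185] [ 0.4424 -0.2462]
(583, 130) [ 0.4588 -0.1772] [ 0.4534 -0.1909]
(618, 130) [ 0.5008 -0.1774] [ 0.5096 -0.1911]
frame hingeside top front [0.618  0.0961]
frame far top front [0.6708 0.123 ]
cheek far front in [0.7414 0.1125]
cheek far front mid [0.7352 0.1166]
cheek far back in [0.7085 0.1627]
cheek hinge front [0.5865 0.036 ]
cheek hinge back [0.558  0.0856]
```

View pics/m3.png

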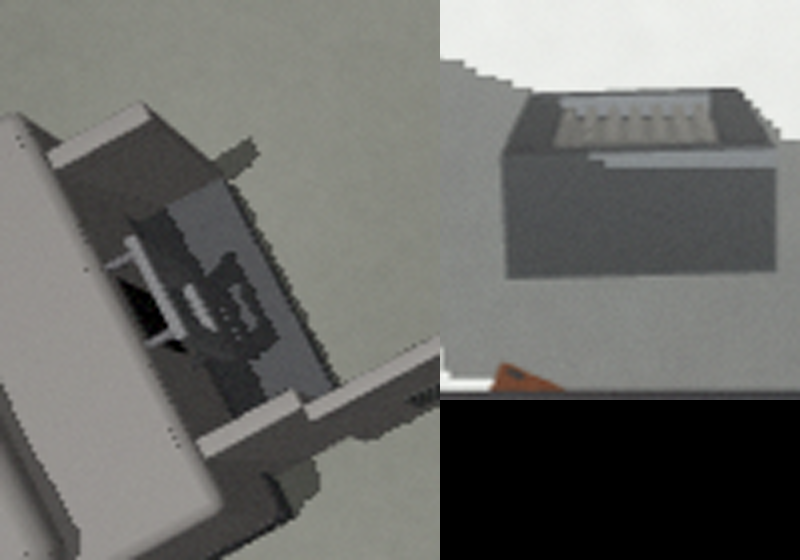

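Run:
```python
from h import *
W=env.get_calibration('wrist');S=env.get_calibration('scene');T=env.get_calibration('top')
D=lambda u,v:(230+(u-440)/4,160+v/4); A=lambda u,v:(110+u/4,90+v/4);B=lambda u,v:(370+u/4,160+v/4);Z=lambda u,v:(350+u/4,170+v/4)
c=np.array([ray(W,D(*q),.09)[:2] for q in [(502,155),(776,148),(776,270),(508,277)]]); print(c.round(4),c.mean(0))
b=lambda n,p,q:print(n,p[:2].round(4),q[:2].round(4),np.linalg.norm(p-q).round(4),np.degrees(np.arctan2(*(p-q)[1::-1])).round(2),((p+q)/2)[:2].round(4))
b("floor edge T",ray(T,A(228,182),.02),ray(T,A(335,385),.02))
b("casing front T",ray(T,A(15,115),.15),ray(T,A(220,505),.15))
b("casing front S",ray(S,Z(475,430),.15),ray(S,Z(165,80),.15))
b("cheek inner fronts S",ray(S,B(250,488),.145),ray(S,B(25,218),.145))
b("cheek inner fronts T",ray(T,A(158,113),.145),ray(T,A(296,390),.145))
b("cheek outer front T",ray(T,A(143,102),.145),ray(T,A(304,404),.145))
b("frame T",ray(T,A(140,238),.145),ray(T,A(188,334),.145))
```

```text
[[ 0.4492 -0.1918]
 [ 0.5087 -0.1904]
 [ 0.5094 -0.2181]
 [ 0.4498 -0.2195]] [ 0.47930568 -0.20493792]
floor edge T [0.7271 0.1043] [0.6032 0.0413] 0.139 26.97 [0.6652 0.0728]
casing front T [0.7329 0.1783] [0.5276 0.0724] 0.231 27.29 [0.6303 0.1254]
casing front S [0.7385 0.18  ] [0.5321 0.0794] 0.2296 26.0 [0.6353 0.1297]
cheek inner fronts S [0.7414 0.1125] [0.5884 0.0371] 0.1706 26.2 [0.6649 0.0748]
cheek inner fronts T [0.7332 0.1051] [0.5861 0.0341] 0.1633 25.77 [0.6596 0.0696]
cheek outer front T [0.7393 0.113 ] [0.5788 0.0301] 0.1807 27.33 [0.659  0.0715]
frame T [0.6675 0.1148] [0.6166 0.09  ] 0.0566 26.02 [0.6421 0.1024]
```

```bash
python3 -m jog '[[-0.0036,0.004,0,0,0,-0.027,0.087],[0,0,0.037,0,0,0,0.087],[0,0,0.037,0,0,0,0.087],[0,0,0,0,0,0,0.087],[0,0,0.03,0,0,0,0.087],[0,0,0.03,0,0,0,0.087],[0,0,0.012,0,0,0,0.087],[0,0,0,0,0,0,0.087]]'
python3 -c "
from h import *
go(.4793,-.205,.049,1.3)"
```

```text
time_s: 9.85
tool_pos: [0.4777, -0.204, 0.0472]
tool_rot: [-179.7, -0.0, 91.5]
force: [-0.7, -0.1, -0.3]
grip_width: 0.0869
grasp_force: 0.0
t 9.85 tcp [ 0.4777 -0.204   0.0472] ybear 1.45 shift [-0.001   0.0016 -0.0018] |d| 0.0026 turn_z rad 0.0027 axis [-4.6e-03  4.0e-04 -1.0e+00] F [-0.7 -0.1 -0.3] grip 0.0 0.0869
```

```bash
python3 -m jog '[[-0.001,0.0016,-0.0018,0,0,0,0.087],[0,0,0,0,0,0,0.03],[0,0,0,0,0,0,0.03],[0,0,0,0,0,0,0.03],[0,0,0,0,0,0,0.03],[0,0,0,0,0,0,0.03],[0,0,0,0,0,0,0.03]]' 35
python3 -c "
from h import *
go(.4793,-.205,.049,1.3)"
```

```text
time_s: 10.43
tool_pos: [0.4808, -0.2056, 0.0508]
tool_rot: [180.0, -0.0, 91.5]
force: [-1.0, 0.4, 4.6]
grip_width: 0.0597
grasp_force: 35.0
t 10.43 tcp [ 0.4808 -0.2056  0.0508] ybear 1.49 shift [ 0.0007 -0.0015  0.0018] |d| 0.0025 turn_z rad 0.0033 axis [ 0.e+00  5.e-04 -1.e+00] F [-1.   0.4  4.6] grip 35.0 0.0597
```

```bash
python3 -m jog '[[0,0,-0.02,0,0,0,0.03],[0,0,-0.035,0,0,0,0.03],[0,0,-0.035,0,0,0,0.03],[0,0,-0.035,0,0,0,0.03],[0,0,-0.035,0,0,0,0.03],[0,0,-0.03,0,0,0,0.03],[0,0,0,0,0,0,0.03],[0,0,0,0,0,-0.11,0.03],[0,0,0,0,0,-0.11,0.03],[0,0,0,0,0,-0.11,0.03],[0,0,0,0,0,-0.11,0.03],[0,0,0,0,0,0,0.03]]'
python3 -c "
from h import *
go(.6739,.0447,.235,26.6)"
```

```text
time_s: 11.43
tool_pos: [0.4803, -0.2054, 0.2393]
tool_rot: [-179.9, -0.1, 116.8]
force: [-0.2, -0.2, -2.9]
grip_width: 0.0594
grasp_force: 35.0
t 11.43 tcp [ 0.4803 -0.2054  0.2393] ybear 26.85 shift [0.1357 0.2857 0.0041] |d| 0.3163 turn_z rad 0.0043 axis [-1.5e-03  4.0e-04 -1.0e+00] F [-0.2 -0.2 -2.9] grip 35.0 0.0594
```

```bash
python3 -m jog '[[0.0136,0.0286,0,0,0,0.004,0.03],[0.0136,0.0286,0,0,0,0,0.03],[0.0136,0.0286,0,0,0,0,0.03],[0.0136,0.0286,0,0,0,0,0.03],[0.0136,0.0286,0,0,0,0,0.03],[0.0136,0.0286,0,0,0,0,0.03],[0.0136,0.0286,0,0,0,0,0.03],[0.0136,0.0286,0,0,0,0,0.03],[0.0136,0.0286,0,0,0,0,0.03],[0.0136,0.0286,0,0,0,0,0.03],[0,0,0,0,0,0,0.03],[0,0,0,0,0,0,0.03]]'
python3 -c "
from h import *
go(.6739,.0447,.1058,26.6)"
```

```text
time_s: 12.43
tool_pos: [0.6764, 0.0467, 0.238]
tool_rot: [-179.8, -0.0, 116.6]
force: [-0.8, -0.2, -1.9]
grip_width: 0.0596
grasp_force: 35.0
t 12.43 tcp [0.6764 0.0467 0.238 ] ybear 26.56 shift [-0.0008 -0.0027  0.1322] |d| 0.1322 turn_z rad -0.0006 axis [-2.9e-03 -9.0e-04 -1.0e+00] F [-0.8 -0.2 -1.9] grip 35.0 0.0596
```

```bash
python3 -m jog '[[-0.0008,-0.0027,0.03,0,0,0,0.03],[0,0,0.03,0,0,0,0.03],[0,0,0.03,0,0,0,0.03],[0,0,0.03,0,0,0,0.03],[0,0,0.012,0,0,0,0.03],[0,0,0,0,0,0,0.03],[0,0,0,0,0,0,0.03]]'
python3 -c "
from h import *
import cv2
go(.6739,.0447,.1058,26.6)
w=env.read_camera('wrist');s=env.read_camera('scene')
cv2.imwrite('pics/w3.png',w);cv2.imwrite('pics/s3.png',s)
o=np.zeros((600,800,3),np.uint8);o[:420,:560]=w;o[:480,560:]=cv2.resize(s[190:310,400:460],None,fx=4,fy=4,interpolation=cv2.INTER_CUBIC)
cv2.imwrite('pics/m4.png',o)"
```

```text
time_s: 13.02
tool_pos: [0.674, 0.0408, 0.1088]
tool_rot: [-180.0, 0.0, 116.4]
force: [0.9, -0.4, -0.7]
grip_width: 0.06
grasp_force: 35.0
t 13.02 tcp [0.674  0.0408 0.1088] ybear 26.36 shift [0.0035 0.0016 0.003 ] |d| 0.0049 turn_z rad -0.0042 axis [-2.e-04 -5.e-04 -1.e+00] F [ 0.9 -0.4 -0.7] grip 35.0 0.06
```

View pics/m4.png

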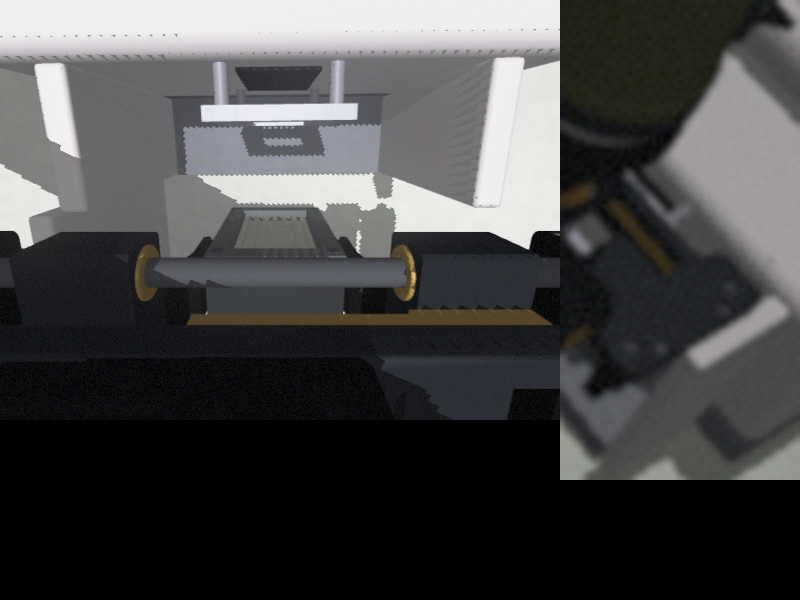

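The wrist view shows the frame's top edge level from (201,119) to (358,119). The cassette face ahead of the fingers has its lower edge from (230,207) to (322,207), parallel to the frame and nearly centred. I'll quantify the offset.

Run:
```python
from h import *
W=env.get_calibration('wrist');o=env.get_obs();R=Ro.from_euler("xyz",o["tool_rot"],degrees=True)
L=lambda uv,z:R.inv().apply(ray(W,uv,z)-o["tool_pos"]).round(4)
for n,uv,z in [("frame L",(201,119),.145),("frame R",(358,119),.145),("back L",(202,105),.145),("back R",(357,104),.145),("cass bot L",(230,207),.058),("cass bot R",(322,207),.058)]: print(n,L(uv,z))
```

```text
frame L [ 0.0704 -0.03   -0.0344]
frame R [ 0.0704  0.0315 -0.0342]
back L [ 0.0756 -0.0293 -0.0344]
back R [ 0.076   0.0308 -0.0342]
cass bot L [ 0.0146 -0.0327  0.0527]
cass bot R [0.0145 0.0322 0.0529]
```

```bash
python3 -m jog '[[0.011,0.001,0.003,0,0,0,0.03],[0.011,0,0,0,0,0,0.03],[0.011,0,0,0,0,0,0.03],[0.011,0,0,0,0,0,0.03],[0,0,0,0,0,0,0.03],[0,0,0,0,0,0,0.03]]'
python3 -c "
from h import *
def f():
    o=env.get_obs();R=Ro.from_euler('xyz',o['tool_rot'],degrees=True);print('Ftool',R.inv().apply(o['force']).round(2))
f();go(.6739,.0447,.1058,26.6)"
python3 -m jog '[[0.002,0,0,0,0,0,0.03],[0.002,0,0,0,0,0,0.03],[0.002,0,0,0,0,0,0.03],[0.002,0,0,0,0,0,0.03],[0,0,0,0,0,0,0.03],[0,0,0,0,0,0,0.03],[0,0,0,0,0,0,0.03]]'
cat >> h.py <<'E'
def f():
    o=env.get_obs();R=Ro.from_euler('xyz',o['tool_rot'],degrees=True);print('Ftool',R.inv().apply(o['force']).round(2))
E
python3 -c "
from h import *
f();go(.6739,.0447,.1058,26.6)"
```

```text
time_s: 13.62
tool_pos: [0.6551, 0.0836, 0.1055]
tool_rot: [180.0, -0.0, 116.6]
force: [0.4, -0.2, -1.8]
grip_width: 0.0596
grasp_force: 35.0
Ftool [-0.31  0.27  1.78]
t 13.62 tcp [0.6551 0.0836 0.1055] ybear 26.64 shift [-0.0433 -0.0006 -0.0003] |d| 0.0433 turn_z rad 0.0007 axis [ 2.e-04  7.e-04 -1.e+00] F [ 0.4 -0.2 -1.8] grip 35.0 0.0596
time_s: 14.2
tool_pos: [0.6519, 0.0886, 0.1054]
tool_rot: [180.0, 0.0, 116.5]
force: [0.8, 0.0, -1.9]
grip_width: 0.0597
grasp_force: 35.0
Ftool [-0.34  0.75  1.89]
t 14.2 tcp [0.6519 0.0886 0.1054] ybear 26.46 shift [-0.0491  0.0002 -0.0004] |d| 0.0491 turn_z rad -0.0024 axis [ 0.e+00 -1.e-04 -1.e+00] F [ 0.8  0.  -1.9] grip 35.0 0.0597
```

```bash
for i in 1; do python3 -m jog '[[0.002,0,0,0,0,0,0.03],[0.002,0,0,0,0,0,0.03],[0.002,0,0,0,0,0,0.03],[0.002,0,0,0,0,0,0.03],[0,0,0,0,0,0,0.03],[0,0,0,0,0,0,0.03],[0,0,0,0,0,0,0.03],[0,0,0,0,0,0,0.03]]'; done
python3 -c "
from h import *
f();go(.6739,.0447,.1058,26.6)"
```

```text
time_s: 14.87
tool_pos: [0.6485, 0.0952, 0.1054]
tool_rot: [180.0, 0.0, 116.4]
force: [1.1, -3.5, -1.6]
grip_width: 0.0594
grasp_force: 35.0
Ftool [-3.64 -0.63  1.61]
t 14.87 tcp [0.6485 0.0952 0.1054] ybear 26.44 shift [-0.0565  0.0003 -0.0003] |d| 0.0565 turn_z rad -0.0028 axis [ 4.e-04 -8.e-04 -1.e+00] F [ 1.1 -3.5 -1.6] grip 35.0 0.0594
```

```bash
python3 -m jog '[[0.002,0,0,0,0,0,0.03],[0.002,0,0,0,0,0,0.03],[0.002,0,0,0,0,0,0.03],[0,0,0,0,0,0,0.03],[0,0,0,0,0,0,0.03],[0,0,0,0,0,0,0.03],[0,0,0,0,0,0,0.03]]'
python3 -c "
from h import *
f();go(.6739,.0447,.1058,26.6)"
```

```text
time_s: 15.45
tool_pos: [0.6465, 0.0989, 0.1055]
tool_rot: [180.0, 0.2, 116.4]
force: [4.4, -7.6, -3.7]
grip_width: 0.0601
grasp_force: 35.0
Ftool [-8.75  0.61  3.68]
t 15.45 tcp [0.6465 0.0989 0.1055] ybear 26.39 shift [-0.0607  0.0004 -0.0001] |d| 0.0607 turn_z rad -0.0036 axis [ 0.002  -0.0028 -1.    ] F [ 4.4 -7.6 -3.7] grip 35.0 0.0601
```

```bash
python3 -m jog '[[0.001,0,0,0,0,0,0.03],[0,0,0,0,0,0,0.03],[0,0,0,0,0,0,0.03],[0,0,0,0,0,0,0.03],[0,0,0,0,0,0,0.03],[0,0,0,0,0,0,0.03],[0,0,0,0,0,0,0.03],[0,0,0,0,0,0,0.03]]'
python3 -c "
from h import *
f();go(.6739,.0447,.1058,26.6)
import cv2
w=env.read_camera('wrist');s=env.read_camera('scene');f()
o=np.zeros((540,800,3),np.uint8);o[:420,:560]=w;o[:480,560:]=cv2.resize(s[190:310,400:460],None,fx=4,fy=4,interpolation=cv2.INTER_CUBIC)
cv2.imwrite('pics/m5.png',o)"
python3 -m jog '[[0,0,0,0,0,0,0.03],[0,0,0,0,0,0,0.03],[0,0,0,0,0,0,0.03],[0,0,0,0,0,0,0.03]]'
```

```text
time_s: 16.12
tool_pos: [0.6462, 0.0995, 0.1055]
tool_rot: [180.0, 0.2, 116.4]
force: [4.4, -7.4, -4.7]
grip_width: 0.06
grasp_force: 35.0
Ftool [-8.52  0.67  4.69]
t 16.12 tcp [0.6462 0.0995 0.1055] ybear 26.38 shift [-0.0613  0.0005 -0.0001] |d| 0.0613 turn_z rad -0.0039 axis [ 0.0023 -0.0032 -1.    ] F [ 4.4 -7.4 -4.7] grip 35.0 0.06
Ftool [-8.37  0.65  4.38]
time_s: 16.55
tool_pos: [0.6462, 0.0995, 0.1055]
tool_rot: [180.0, 0.2, 116.4]
force: [4.6, -5.8, -4.4]
grip_width: 0.0597
grasp_force: 35.0
```

View pics/m5.png

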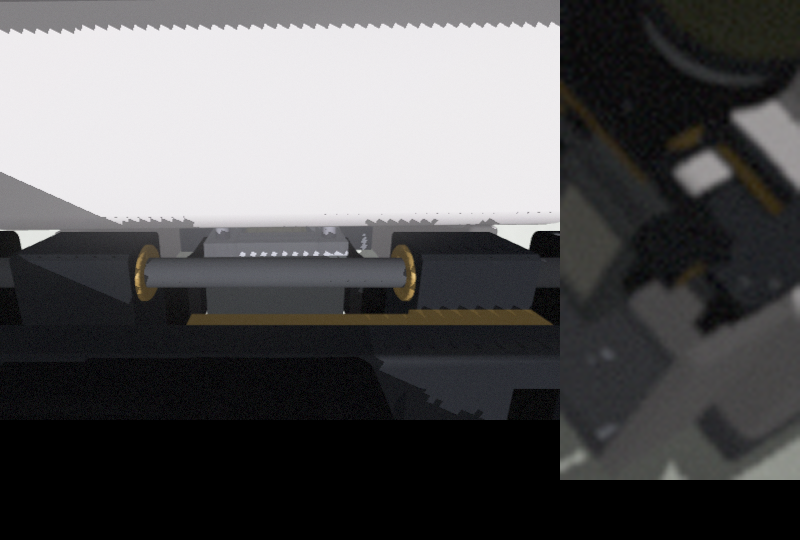

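The cassette sits squarely against the frame between the fingers; in the last picture the frame's edge is just behind the finger rod around (280,240). The force reads about 8 N, so I'll add a little to centre it on 10 N.

```bash
python3 -m jog '[[0.001,0,0,0,0,0,0.03],[0.001,0,0,0,0,0,0.03],[0,0,0,0,0,0,0.03],[0,0,0,0,0,0,0.03],[0,0,0,0,0,0,0.03],[0,0,0,0,0,0,0.03],[0,0,0,0,0,0,0.03],[0,0,0,0,0,0,0.03]]'
for i in 1 2 3 4; do python3 -m jog '[[0,0,0,0,0,0,0.03],[0,0,0,0,0,0,0.03]]' >/dev/null; python3 -c "
from h import *
f()"; done; python3 -c "
from h import *
go(.6739,.0447,.1058,26.6)"
```

```text
time_s: 17.22
tool_pos: [0.6456, 0.1007, 0.1055]
tool_rot: [179.9, 0.3, 116.4]
force: [5.6, -7.2, -4.8]
grip_width: 0.0597
grasp_force: 35.0
Ftool [-9.97  1.03  4.49]
Ftool [-9.58  1.07  3.99]
Ftool [-8.93  0.62  4.  ]
Ftool [-8.69  1.62  4.64]
t 17.88 tcp [0.6456 0.1006 0.1055] ybear 26.36 shift [-0.0627  0.0005  0.    ] |d| 0.0627 turn_z rad -0.0042 axis [ 0.003  -0.0039 -1.    ] F [ 5.3 -7.1 -4.6] grip 35.0 0.0595
```

```bash
python3 -m jog '[[0.001,0,0,0,0,0,0.03],[0,0,0,0,0,0,0.03],[0,0,0,0,0,0,0.03],[0,0,0,0,0,0,0.03]]' >/dev/null
for i in 1 2 3 4; do python3 -m jog '[[0,0,0,0,0,0,0.03],[0,0,0,0,0,0,0.03],[0,0,0,0,0,0,0.03],[0,0,0,0,0,0,0.03],[0,0,0,0,0,0,0.03],[0,0,0,0,0,0,0.03],[0,0,0,0,0,0,0.03],[0,0,0,0,0,0,0.03],[0,0,0,0,0,0,0.03],[0,0,0,0,0,0,0.03],[0,0,0,0,0,0,0.03],[0,0,0,0,0,0,0.03]]' >/dev/null; python3 -c "
from h import *
f()"; done; python3 -c "
from h import *
go(.6739,.0447,.1058,26.6)"
```

```text
Ftool [-10.6    1.48   4.53]
Ftool [-10.51   0.26   3.95]
Ftool [-10.04   1.04   4.47]
Ftool [-9.06  0.94  4.32]
t 22.22 tcp [0.6453 0.1012 0.1055] ybear 26.35 shift [-0.0634  0.0005  0.0001] |d| 0.0634 turn_z rad -0.0044 axis [ 0.0032 -0.0042 -1.    ] F [ 4.9 -7.7 -4.3] grip 35.0 0.0598
```

```bash
python3 -c "
from cell import env
print(env.sign_off())"
```

```text
the job is handed in; nothing more can be done
None
```

I swung the door open to about 93°. The cassette is gripped and pressed square and centred on the sprung frame at about 10 N; it had held steady for over 4 s when I handed the job in at 22 s. The sign-off did not return a verdict.

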